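# Load a vial carrier through the sampler's sprung flap

### The arm

A 6-joint arm with a two-finger parallel gripper is mounted at the origin on the work surface. World frame = base frame: x ahead of the robot, y to its left, z up, the work surface at z = 0. Lengths are in m, angles in rad, forces in N, time in s.
With the tool pointing down it reaches from about 0.4 to 0.825 m from the base axis. Payload 7 kg.
Tool frame: the origin (TCP) lies on the mounting face of the last link; the fingertips stand 178 mm ahead of it and the grasp point (between the pads) lies arm.grip_depth ahead of it (arm.grip_depth is the distance from the TCP to the grasp point, in m); z points along the fingers, y is the direction in which the jaws open and shut (so a half turn about z gives the same grasp; the last joint's range is limited). The gripper opens to 88 mm and grips with 3 to 60 N. Pads are 19 mm wide; open, the fingers measure 130 mm over their backs; the gripper's body (78 mm by 193 mm) begins 47 mm behind the grasp point.
Start: joints at [1.519, 0.359, 0.012, 0, -1.224, -0.288], TCP at [0.225, 0.636, 0.405] pointing down, gripper open.
Joint ranges: [-3.07, 3.07], [-1.43, 2.12], [-1.02, 1.25], [-3.03, 1.67], [-3.05, -0], [-3.03, 3.03]. Speed limits (rad/s): [2.39, 2.39, 3.01, 3.14, 3.14, 3.14].

### API

Orientations are given as [roll, pitch, yaw] about the fixed x, y, z axes, in that order (R = Rz(yaw) Ry(pitch) Rx(roll)).
In Python, from station import arm gives the robot as it stands.
- The arm moves only by the tool carry_out, never from a script. Its argument "targets" is a list that holds one entry, the list of rows, each a list of 7 numbers: the turn, a rotation vector about the tool's x, y, z in units of 8 degrees (1.0 is 8 degrees), then the shift along the tool's x, y, z in units of 2.5 cm (1.0 is 2.5 cm), then the opening, from -1 (shut) to 1 (fully open). A call has 1 to 20 rows; each row shifts and turns the commanded pose from where the row before left it, along the tool's axes as they then stand; what a row does not reach is not made up. A row lasts 1/8 s, in which the tool goes at most 62.5 mm and 10.7 degrees, less where a joint would pass 70% of its speed; a pose out of reach is approached as far as the arm can. A call with a number of a shift or a turn outside -1 to 1 is refused whole. A call with a gripper value outside its range is refused whole. The fingers move at their own pace and stop on an object; "squeeze" is the grip in N (left out, the last holds). Time passes only in rows, so rows that do not move let the fingers close. It gives the time, the measured TCP pose, the force and the opening at its end, in the units of the state.
- arm.get_state(): the state, without advancing time (a new reading comes with each control period).
- arm.grab_frame(name): name is "scene" or "top"; returns (picture, depth): 400x640x3 uint8, red, green, blue; 400x640 float32, m along the optical axis (not along the pixel's ray), 0 where there is no reading.
- arm.camera_model(name): a dict with "camera_matrix" (3x3 intrinsics, pixels), "distortion" ([k1, k2, p1, p2, k3] as OpenCV has them; the pictures are not rectified), "world_from_camera" (4x4, takes a point from camera to world coordinates). Camera axes: x right, y down, z forward; pixel columns grow to the right and rows downward; lengths in m; the calibration is good to about 2 mm. A picture is of the moment at which its call begins. camera_model takes no time and is no camera call.
- arm.job_done(): hands the job in, once; it reports no verdict.
Trained networks look in the newest picture that a camera, given by its name, has taken for a name from the list of things; names that differ only in an ending like _2 or _b are one class to them, and where a whole thing is asked for, a point or a joint stands for the part that bears it (a point fixed in the world has none). Each returns a list of dicts, best first, with "conf" (0 to 1); they miss things now and then, are a little off and sometimes report something else, mostly with a low value. They report only what shows in the picture. A call takes as long as a camera call. They do not tell look-alikes from the thing itself.
- arm.spot_in(camera, query): "point" ([row, column] in pixels, amid what is visible of it).
- arm.landmark_of(camera, query): "point" ([row, column] in pixels: a listed point, or the origin of a listed thing).
The state is a dict: "t": time; "q": joint angles; "qd": joint speeds; "joint_efforts": joint torques, N m; "eef_pos": TCP position; "ee_rot": TCP orientation; "force": force on the tool from outside, world axes, zero at the start; "moment": the same for the moment, N m; "width": finger opening in m.
Only numpy, scipy, OpenCV 4.12 (cv2) and the standard library are available. Lean on these libraries where they do the work, as an engineer would, in place of code of your own. Each camera call takes 0.05 s, during which the arm holds its last target.

### The job

Stand the long narrow vial carrier in the open lane of the loading port, between the pusher and the flap, and let go of it. Then use the pusher to slide it through the sprung flap until it presses firmly on the sprung end stop hidden inside (7 N or more on the carrier, but never over 16 N, held a moment), and draw the pusher back out into the lane so that the flap shuts behind the carrier. Let go of the pusher and leave the other things on the bench undisturbed.

Things in the scene. Friction and masses are not known exactly. Their poses are not given: they have to be found in the camera images.
- port (a point): Middle of the flap's opening at bed level (bed top 6 mm above the bench), in the plane of the shut flap. Its y axis runs along the lane into the housing, z up. Opening 58 mm wide, 59 mm high. Fixed
- lane (a point): Middle of the open aluminium lane, on its bed, 187 mm before the flap (-y of the port); axes as the port's. The lane is open above from 374 mm before the flap (20 mm high end plate) up to the flap. Two rails, 4 mm thick and 6 mm above the bed, leave a channel 41 mm wide; bed and channel go on inside the housing
- roof (a point): On top of the white housing's roof, 65 mm above the bed, 115 mm beyond the flap. Housing 110 mm wide, from the flap to 235 mm beyond it; roof clear up to this point, opaque after. From 235 to 365 mm beyond the flap stands a white block 120 mm wide, 140 mm high
- stop_zone (a point): Middle of the zone, 166 mm beyond the flap and 20 mm above the bed, where a hidden sprung end stop meets the carrier's leading end; the stop itself is not measured and lies up to 21 mm nearer or farther at each start. It gives way at 3 N, then takes 1 N more per mm, for 30 mm, and pushes the carrier back when the pusher goes. The lane is slick: sliding friction adds only 1 to 3 N at the hand
- flap (a joint): sprung steel flap in the port's opening, hinged along its top edge 59 mm above the bed, 45 mm wide, 56 mm long, hanging to 3 mm above the bed. 0 = shut, positive = swung inward (rad, up to 1.45). It opens inward only, pushed with 1 to 4 N, and springs shut when nothing is in its way: its lower edge sweeps up to 56 mm inside
- carrier_mid (a point): Long narrow vial carrier: dark grey block 36 mm (its x) x 80 mm (its y, the way it lies in the lane, either way round) x 31 mm high, with 2 x 4 blue-capped vials rising to 44 mm. 0.25 kg or so. This point is its centre, 15.5 mm above the block's underside. Grip it across its 36 mm width, with the fingertips at least 8 mm above its underside so that they clear the lane's rails
- pusher_grip (a point): Middle of the pusher's handle: an aluminium post 20 mm (x) x 24 mm (y), its top 16 mm above and its foot 22 mm below this point. The pusher is loose and stands in the lane: a black bar 36 mm wide, 30 mm high; its flat nose, 36 mm wide, is 160 mm ahead of the post's centre (+y), its tail 15 mm behind. This point is 52 mm above the lane's bed. 0.2 kg. Axes as the port's
- pusher_nose (a point): Centre of the pusher's flat nose, 160 mm ahead of the handle, 15 mm above the bed
- wide_rack: square vial rack, 58 x 58 x 43 mm, dark grey block with 3 x 3 blue-capped vials; too wide for the lane. Bystander, leave alone. Origin at centre of its underside
- spare_jar: small clear jar, 36 mm across, 40 mm high, near the carriers. Bystander. Origin at centre of underside
- beaker: glass beaker, 66 mm across, 85 mm high. Bystander. Origin at centre of underside
- cap_tin: round metal tin, 60 mm across, 35 mm high. Bystander. Origin at centre of underside
- spatula: spatula lying on the bench, 170 mm long. Bystander.
There are look-alikes about, which are no part of the job. Leave any orange or purple look-alike of the part that bears carrier_mid alone. What is shaped like the part that bears pusher_grip but blue is not meant.

How it is judged:
By the outcome, as a careful person would: the job done as asked, in the order asked, and still so for the second after the job is handed in, with the robot touching nothing.
It also fails if it takes over 72 s, if anything falls off the work surface, if the arm or the gripper's body presses on something with over 40 N, if the wrist force passes 120 N, or if a joint passes its speed limit or range.

## Working session

There is one attempt and no reset: what is moved stays moved. The work goes in short steps, Python scripts to look and compute and a tool call to move; the robot and the scene stay as the last step left them, time stands still between calls to the robot, and variables do not carry over. Pictures are saved under pics/ and viewed, and the job is handed in when it is done.

Besides the shell and the picture viewer there is one more tool, called after ">>>" by a JSON object that holds its "method" and its "body". carry_out: Moves the arm, as the interface text tells. Its arguments: {"type":"object","properties":{"targets":{"type":"array"},"squeeze":{"type":"number"}},"required":["targets"]}

```bash
mkdir -p pics; ls
cat > h.py <<'E'
import numpy as np,cv2
from station import arm
from scipy.spatial.transform import Rotation as R
def cam(n):
    m=arm.camera_model(n);return np.array(m["camera_matrix"]),np.array(m["distortion"]),np.array(m["world_from_camera"])
def ray(n,rc):
    K,D,T=cam(n);u=cv2.undistortPoints(np.array([[[rc[1],rc[0]]]],float),K,D)[0,0]
    d=T[:3,:3]@np.array([u[0],u[1],1]);return T[:3,3],d
def at_z(n,rc,z):
    o,d=ray(n,rc);return o+d*(z-o[2])/d[2]
def at_d(n,rc,dep):
    o,d=ray(n,rc);return o+d*dep
def cloud(n,dep):
    K,D,T=cam(n);h,w=dep.shape
    r,c=np.mgrid[:h,:w];u=cv2.undistortPoints(np.stack([c.ravel(),r.ravel()],1).astype(float)[:,None],K,D)[:,0]
    p=np.c_[u,np.ones(len(u))]*dep.ravel()[:,None];return (p@T[:3,:3].T+T[:3,3]).reshape(h,w,3)
def proj(n,P):
    K,D,T=cam(n);Ti=np.linalg.inv(T);r,_=cv2.Rodrigues(Ti[:3,:3])
    return cv2.projectPoints(np.array(P,float).reshape(-1,3),r,Ti[:3,3],K,D)[0][:,0][:,::-1]
def save(n,name):
    p,d=arm.grab_frame(n);cv2.imwrite(f"pics/{name}.png",p[:,:,::-1]);np.save(f"pics/{name}.npy",d);return p,d
E
python3 - <<'E'
from h import *
for n in("scene","top"):
    p,d=save(n,n+"0")
    print(n,cam(n)[2].round(3).tolist())
    for q in("port","lane","roof","stop_zone","flap","carrier_mid","pusher_grip","pusher_nose","wide_rack","spare_jar"):
        for r in arm.landmark_of(n,q)[:4]:
            rc=r["point"];i=tuple(np.clip(np.round(rc).astype(int),0,[399,639]))
            print(q,np.round(rc),round(r["conf"],2),at_d(n,rc,d[i]).round(3))
print(arm.get_state(),arm.grip_depth)
E
```

```text
pics
scene [[-0.873, 0.371, -0.317, 0.813], [0.488, 0.682, -0.545, 0.423], [0.014, -0.63, -0.776, 0.736], [0.0, 0.0, 0.0, 1.0]]
port [224. 219.] 0.66 [ 0.765 -0.12   0.036]
lane [202. 289.] 0.9 [ 0.592 -0.102  0.035]
lane [290. 354.] 0.41 [0.59  0.186 0.073]
roof [290. 356.] 0.77 [0.586 0.188 0.074]
stop_zone [321. 370.] 0.66 [0.597 0.254 0.072]Traceback (most recent call last):
  File "<stdin>", line 6, in <module>
ValueError: it knows: beaker, cap_tin, carrier_mid, lane, port, pusher_grip, pusher_nose, roof, spare_jar, spatula, stop_zone, wide_rack
```

Run:
```python
from h import *
for n in("scene","top"):
    p,d=save(n,n+"0")
    print(n,cam(n)[2].round(3).tolist())
    for q in("port","lane","roof","stop_zone","carrier_mid","pusher_grip","pusher_nose","wide_rack","spare_jar"):
        for r in arm.landmark_of(n,q)[:4]:
            rc=r["point"];i=tuple(np.clip(np.round(rc).astype(int),0,[399,639]))
            print(q,np.round(rc),round(r["conf"],2),at_d(n,rc,d[i]).round(3))
print(arm.get_state(),arm.grip_depth)
```

```text
scene [[-0.873, 0.371, -0.317, 0.813], [0.488, 0.682, -0.545, 0.423], [0.014, -0.63, -0.776, 0.736], [0.0, 0.0, 0.0, 1.0]]
lane [201. 292.] 0.87 [ 0.582 -0.102  0.034]
lane [322. 368.] 0.68 [0.601 0.252 0.072]
roof [288. 357.] 0.61 [0.583 0.185 0.073]
stop_zone [320. 367.] 0.71 [0.601 0.248 0.071]
carrier_mid [220. 419.] 0.9 [0.352 0.1   0.048]
carrier_mid [264. 398.] 0.86 [0.459 0.166 0.031]
carrier_mid [264. 456.] 0.77 [0.35  0.232 0.042]
pusher_grip [127. 376.] 0.71 [ 0.262 -0.208  0.066]
pusher_grip [150. 264.] 0.57 [ 0.582 -0.26   0.077]
pusher_nose [203. 291.] 0.59 [ 0.585 -0.102  0.027]
pusher_nose [149. 325.] 0.59 [ 0.402 -0.252  0.006]
pusher_nose [290. 356.] 0.19 [0.585 0.187 0.073]
wide_rack [184. 337.] 0.92 [ 0.457 -0.097  0.033]
spare_jar [216. 359.] 0.66 [0.456 0.01  0.022]
top [[0.025, -0.986, 0.165, 0.336], [-1.0, -0.027, -0.013, -0.025], [0.017, -0.164, -0.986, 1.123], [0.0, 0.0, 0.0, 1.0]]
port [174. 262.] 0.66 [0.567 0.067 0.071]
lane [175. 350.] 0.9 [ 0.579 -0.118  0.037]
lane [174. 265.] 0.48 [0.568 0.062 0.071]
roof [162. 207.] 0.58 [0.589 0.183 0.071]
carrier_m
[... 384 characters left out ...]
0.044]
spare_jar [233. 290.] 0.63 [0.45  0.006 0.04 ]
{'t': 1.25, 'q': array([ 1.51907876e+00,  3.58614348e-01,  1.18772242e-02, -2.48457850e-05,
       -1.22409010e+00, -2.88084232e-01]), 'qd': array([ 0.00130222,  0.00024801,  0.00069341, -0.00109   , -0.00145157,
       -0.00082578]), 'joint_efforts': array([ 2.32138364e-04, -5.82392657e+01,  2.93290132e+01,  7.00226828e+00,
        1.24953606e-02, -2.79556593e-05]), 'eef_pos': array([0.22499297, 0.63636953, 0.40463755]), 'ee_rot': array([ 3.14155640e+00,  1.36272375e-05, -3.39810241e-01]), 'force': array([ 0.68995318, -0.51213096, -0.48339175]), 'moment': array([-0.01787368,  0.01915908,  0.02522034]), 'width': 0.0879525210799287} 0.1593
```

View pics/scene0.png

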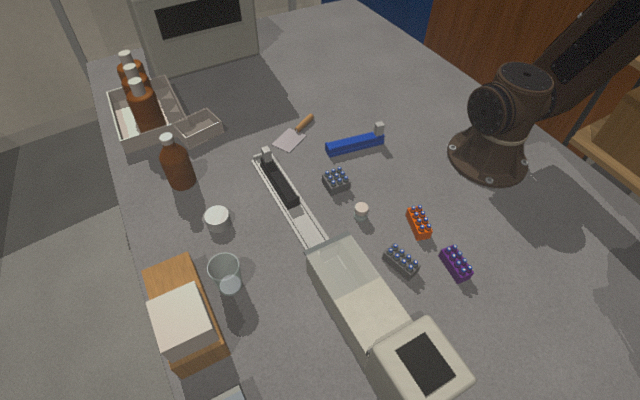

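View pics/top0.png

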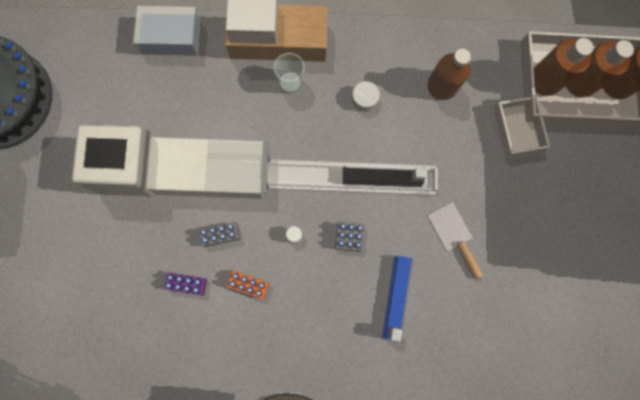

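The top view shows the grey carrier at about (234,220), with orange at (285,248) and purple at (284,186). The lane runs along row ~175 from column 438 to 268, with the black pusher's handle at its right end. Next I'll fit the geometry.

Run:
```python
from h import *
ds={n:np.load(f"pics/{n}0.npy") for n in("scene","top")}
for n in ds:
    C=cloud(n,ds[n]); P=C.reshape(-1,3)
    P=P[(ds[n].ravel()>0)]
    print(n)
    b=P[(abs(P[:,0]-.45)<.05)&(abs(P[:,1]+.03)<.02)];print(" bench z",np.median(b[:,2]).round(4))
    # roof
    s=P[(P[:,2]>.060)&(P[:,2]<.082)&(P[:,0]>.48)&(P[:,0]<.68)&(P[:,1]>.02)&(P[:,1]<.29)].astype(np.float32)
    if len(s): print(" roof",len(s),cv2.minAreaRect(s[:,:2]),np.median(s[:,2]))
    # block
    s=P[(P[:,2]>.120)&(P[:,2]<.16)&(P[:,0]>.48)&(P[:,0]<.68)&(P[:,1]>.2)&(P[:,1]<.5)].astype(np.float32)
    if len(s): print(" block",len(s),cv2.minAreaRect(s[:,:2]),np.median(s[:,2]))
    # carrier
    s=P[(P[:,2]>.018)&(P[:,2]<.06)&(P[:,0]>.39)&(P[:,0]<.51)&(P[:,1]>.1)&(P[:,1]<.22)].astype(np.float32)
    print(" carrier",len(s),cv2.minAreaRect(s[:,:2]),s.mean(0),np.percentile(s[:,2],[5,50,95]))
    # handle
    s=P[(P[:,2]>.060)&(P[:,2]<.09)&(P[:,0]>.52)&(P[:,0]<.65)&(P[:,1]>-.32)&(P[:,1]<-.2)].astype(np.float32)
    print(" handle",len(s),cv2.minAreaRect(s[:,:2]),s.mean(0), s[:,2].max())
    # pusher bar
    s=P[(P[:,2]>.030)&(P[:,2]<.042)&(P[:,0]>.52)&(P[:,0]<.65)&(P[:,1]>-.3)&(P[:,1]<0)].astype(np.float32)
    print(" bar",len(s),cv2.minAreaRect(s[:,:2]),np.median(s[:,2]))
p=cv2.imread("pics/top0.png");cv2.imwrite("pics/top0c.png",cv2.resize(p[110:260,60:460],None,fx=2,fy=2,interpolation=cv2.INTER_CUBIC))
p=cv2.imread("pics/scene0.png");cv2.imwrite("pics/scene0c.png",cv2.resize(p[130:380,230:490],None,fx=2.3,fy=2.3,interpolation=cv2.INTER_CUBIC))
```

```text
scene
 bench z 0.0028Traceback (most recent call last):
  File "<stdin>", line 10, in <module>
cv2.error: OpenCV(4.12.0) /io/opencv/modules/imgproc/src/convhull.cpp:143: error: (-215:Assertion failed) total >= 0 && (depth == CV_32F || depth == CV_32S) in function 'convexHull'
```

```bash
cat > fit.py <<'E'
from h import *
import sys
tag=sys.argv[1]
def rect(s):
    (c,w,a)=cv2.minAreaRect(np.ascontiguousarray(s[:,:2].astype(np.float32)));return np.round(c,4),np.round(w,4),round(a,1)
ds={n:np.load(f"pics/{n}{tag}.npy") for n in("scene","top")}
for n in ds:
    C=cloud(n,ds[n]); P=C.reshape(-1,3)
    P=P[(ds[n].ravel()>0)]
    print(n)
    b=P[(abs(P[:,0]-.45)<.05)&(abs(P[:,1]+.03)<.02)];print(" bench z",np.median(b[:,2]).round(4))
    for nm,(x0,x1,y0,y1,z0,z1) in dict(roof=(.48,.68,.02,.29,.06,.082),block=(.48,.68,.2,.5,.12,.16),carrier=(.39,.51,.1,.22,.018,.06),handle=(.52,.65,-.32,-.2,.06,.09),bar=(.52,.65,-.3,0,.03,.042)).items():
        s=P[(P[:,0]>x0)&(P[:,0]<x1)&(P[:,1]>y0)&(P[:,1]<y1)&(P[:,2]>z0)&(P[:,2]<z1)]
        if len(s)>3: print(nm,len(s),*rect(s),np.median(s,0).round(4),np.percentile(s[:,2],[5,95]).round(4))
E
python3 fit.py 0
python3 - <<'E'
import cv2
p=cv2.imread("pics/top0.png");cv2.imwrite("pics/top0c.png",cv2.resize(p[110:260,60:460],None,fx=2,fy=2,interpolation=cv2.INTER_CUBIC))
p=cv2.imread("pics/scene0.png");cv2.imwrite("pics/scene0c.png",cv2.resize(p[130:380,230:490],None,fx=2.3,fy=2.3,interpolation=cv2.INTER_CUBIC))
E
```

```text
scene
 bench z 0.0028
roof 6133 [0.5816 0.1739] [0.2328 0.1123] 89.4 [0.5852 0.1876 0.0729] [0.0707 0.0748]
block 5750 [0.5846 0.37  ] [0.1316 0.1202] 89.7 [0.5849 0.3684 0.1423] [0.1371 0.146 ]
carrier 648 [0.4447 0.1589] [0.0375 0.082 ] 12.6 [0.4493 0.1637 0.0336] [0.0212 0.0466]
handle 90 [ 0.5788 -0.2611] [0.0257 0.0195] 90.0 [ 0.58   -0.2568  0.0751] [0.0614 0.0785]
bar 568 [ 0.5779 -0.1891] [0.177  0.0323] 88.8 [ 0.5802 -0.172   0.0385] [0.0328 0.0406]
top
 bench z 0.0002
roof 5803 [0.5843 0.1742] [0.2319 0.1121] 89.6 [0.5827 0.1732 0.0713] [0.0679 0.0746]
block 4031 [0.5854 0.3677] [0.1299 0.1224] 89.8 [0.5815 0.3641 0.1408] [0.1322 0.1453]
carrier 664 [0.4457 0.1583] [0.0366 0.0788] 13.7 [0.4444 0.1573 0.0324] [0.0269 0.0452]
handle 125 [ 0.5803 -0.2617] [0.0245 0.0198] 89.0 [ 0.5797 -0.2607  0.0733] [0.0638 0.0764]
bar 977 [ 0.5819 -0.1899] [0.0322 0.175 ] 0.4 [ 0.5805 -0.1795  0.0361] [0.0324 0.0393]
```

View pics/top0c.png

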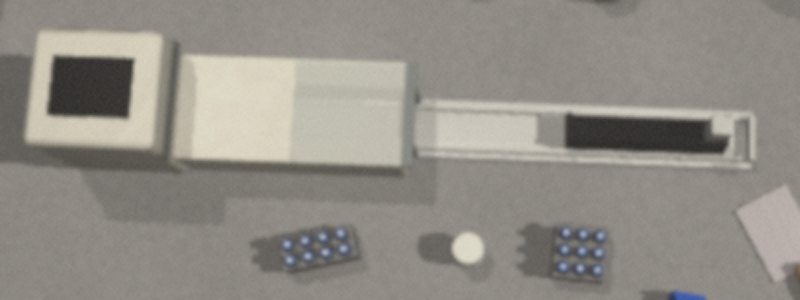

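View pics/scene0c.png

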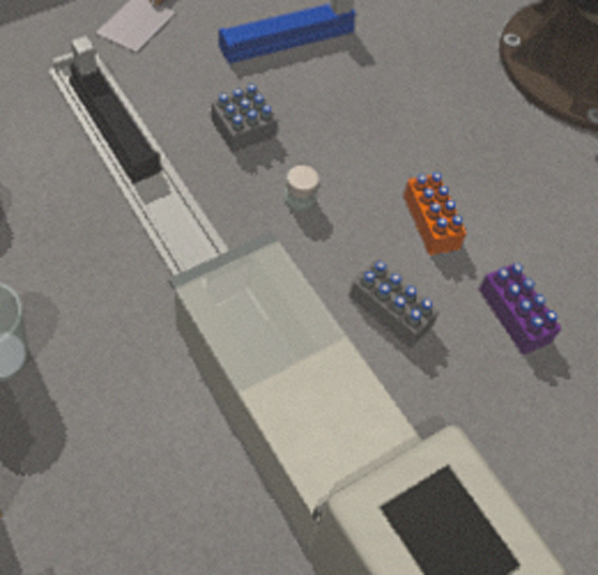

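Both cameras agree to about 1 mm on these:
- **Carrier:** (0.445, 0.159), jaw direction 13°.
- **Lane axis:** x ≈ 0.5816 + 0.007·y.
- **Flap:** y ≈ 0.057.
- **Handle:** y ≈ −0.261.

First I'll turn the tool to the carrier's yaw of −76.8°.

```bash
cat >> h.py <<'E'
def delta(pos,yawdeg):
    s=arm.get_state();Rm=R.from_euler("xyz",s["ee_rot"])
    Rt=R.from_euler("xyz",[np.pi,0,np.radians(yawdeg)])
    print("t",s["t"],"pos",s["eef_pos"].round(4),"rot",np.degrees(s["ee_rot"]).round(2),"F",np.round(s["force"],2),"w",round(s["width"],4))
    print("turn units",((Rm.inv()*Rt).as_rotvec(degrees=True)/8).round(3),"shift units now",(Rm.inv().apply(np.array(pos)-s["eef_pos"])/.025).round(3),"after turn",(Rt.inv().apply(np.array(pos)-s["eef_pos"])/.025).round(3))
E
python3 -c "
from h import *
delta([.4452,.1586,.30],-76.8)"
```

```text
t 1.25 pos [0.225  0.6364 0.4046] rot [180.     0.   -19.47] F [ 0.69 -0.51 -0.48] w 0.088
turn units [ 0.    -0.     7.166] shift units now [14.674 15.082  4.186] after turn [20.617 -4.212  4.186]
```

>>> {"method": "carry_out", "body": {"targets": [[[0,0,0.896,0,0,0,1],[0,0,0.896,0,0,0,1],[0,0,0.896,0,0,0,1],[0,0,0.896,0,0,0,1],[0,0,0.896,0,0,0,1],[0,0,0.896,0,0,0,1],[0,0,0.896,0,0,0,1],[0,0,0.896,0,0,0,1],[0,0,0,0.9,-0.18,0.18,1],[0,0,0,0.9,-0.18,0.18,1],[0,0,0,0.9,-0.18,0.18,1],[0,0,0,0.9,-0.18,0.18,1],[0,0,0,0.9,-0.18,0.18,1],[0,0,0,0.9,-0.18,0.18,1],[0,0,0,0.9,-0.18,0.18,1],[0,0,0,0.9,-0.18,0.18,1],[0,0,0,0.9,-0.18,0.18,1],[0,0,0,0.9,-0.18,0.18,1],[0,0,0,0.9,-0.18,0.18,1],[0,0,0,0.9,-0.18,0.18,1]]], "squeeze": 20}}

```text
t: 3.75
eef_pos: [0.3398, 0.3844, 0.3504]
ee_rot: [-3.142, 0.0, -1.341]
force: [0.8, 0.6, -0.4]
width: 0.0881
```

```bash
python3 -c "
from h import *
delta([.4452,.1586,.30],-76.8)"
```

```text
t 3.75 pos [0.3398 0.3844 0.3504] rot [-179.99    0.    -76.81] F [ 0.84  0.57 -0.35] w 0.0881
turn units [-0.001  0.001 -0.002] shift units now [ 9.756 -2.045  2.016] after turn [ 9.756 -2.043  2.017]
```

>>> {"method": "carry_out", "body": {"targets": [[[0,0,0,0.89,-0.186,0.18,1],[0,0,0,0.89,-0.186,0.18,1],[0,0,0,0.89,-0.186,0.18,1],[0,0,0,0.89,-0.186,0.18,1],[0,0,0,0.89,-0.186,0.18,1],[0,0,0,0.89,-0.186,0.18,1],[0,0,0,0.89,-0.186,0.18,1],[0,0,0,0.89,-0.186,0.18,1],[0,0,0,0.89,-0.186,0.18,1],[0,0,0,0.89,-0.186,0.18,1],[0,0,0,0.86,-0.186,0.18,1],[0,0,0,0,0,0,1],[0,0,0,0,0,0,1]]]}}

```text
t: 5.38
eef_pos: [0.4447, 0.1597, 0.3012]
ee_rot: [-3.141, 0.0, -1.341]
force: [-0.7, 0.5, -0.5]
width: 0.0872
```

```bash
python3 -c "
from h import *
delta([.4452,.1586,.188],-76.8)
save('scene','s1')
p=cv2.imread('pics/s1.png');cv2.imwrite('pics/s1c.png',cv2.resize(p[130:380,230:490],None,fx=2.3,fy=2.3,interpolation=cv2.INTER_CUBIC))"
```

```text
t 5.375 pos [0.4447 0.1597 0.3012] rot [-179.99    0.    -76.84] F [-0.65  0.53 -0.49] w 0.0872
turn units [-0.001  0.    -0.005] shift units now [ 0.049 -0.009  4.529] after turn [ 0.049 -0.009  4.529]
```

View pics/s1c.png

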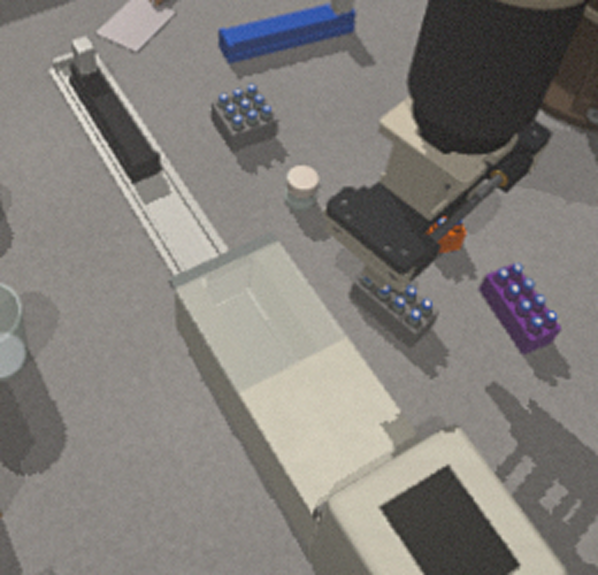

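The gripper is over the grey carrier, aligned along its length. I'll lower and grip.

>>> {"method": "carry_out", "body": {"targets": [[[0,0,0,0.05,0,0.9,1],[0,0,0,0,0,0.9,1],[0,0,0,0,0,0.9,1],[0,0,0,0,0,0.9,1],[0,0,0,0,0,0.6,1],[0,0,0,0,0,0.32,1],[0,0,0,0,0,0,1],[0,0,0,0,0,0,-1],[0,0,0,0,0,0,-1],[0,0,0,0,0,0,-1],[0,0,0,0,0,0,-1],[0,0,0,0,0,0,-1],[0,0,0,0,0,0,-1]]], "squeeze": 20}}

```text
t: 7.05
eef_pos: [0.4447, 0.1585, 0.1881]
ee_rot: [3.141, -0.0, -1.341]
force: [-2.2, -0.6, 1.4]
width: 0.0359
```

```bash
python3 -c "
from h import *
delta([.4452,.1586,.188],-76.8)"
```

```text
t 7.05 pos [0.4447 0.1585 0.1881] rot [ 1.7996e+02 -1.0000e-02 -7.6820e+01] F [-2.24 -0.63  1.42] w 0.0359
turn units [ 0.005 -0.002 -0.003] shift units now [ 0.002 -0.02   0.005] after turn [ 0.002 -0.02   0.005]
```

>>> {"method": "carry_out", "body": {"targets": [[[0,0,0,0,0,-0.4,-1],[0,0,0,0,0,-0.9,-1],[0,0,0,0,0,-0.9,-1],[0,0,0,0,0,-0.9,-1],[0,0,0,0,0,-0.9,-1],[0,0,0.85,0,0,0,-1],[0,0,0.85,0,0,0,-1],[0,0,0,0,0,0,-1],[0,0,0,0,0,0,-1]]]}}

```text
t: 8.18
eef_pos: [0.4448, 0.1586, 0.2883]
ee_rot: [3.142, 0.0, -1.575]
force: [0.4, 0.6, -3.0]
width: 0.0357
```

```bash
python3 -c "
from h import *
delta([.5814,-.022,.25],-90.4)"
```

```text
t 8.175 pos [0.4448 0.1586 0.2883] rot [180.     0.   -90.27] F [ 0.41  0.58 -2.97] w 0.0357
turn units [0.    0.    0.016] shift units now [ 7.2   -5.497  1.532] after turn [ 7.187 -5.513  1.532]
```

>>> {"method": "carry_out", "body": {"targets": [[[0,0,0.016,0.4,-0.31,0,-1],[0,0,0,0.8,-0.612,0,-1],[0,0,0,0.8,-0.612,0,-1],[0,0,0,0.8,-0.612,0,-1],[0,0,0,0.8,-0.612,0,-1],[0,0,0,0.8,-0.612,0,-1],[0,0,0,0.8,-0.612,0,-1],[0,0,0,0.8,-0.612,0,-1],[0,0,0,0.8,-0.612,0,-1],[0,0,0,0.39,-0.306,0,-1],[0,0,0,0,0,0.75,-1],[0,0,0,0,0,0.78,-1],[0,0,0,0,0,0,-1],[0,0,0,0,0,0,-1]]]}}

```text
t: 9.93
eef_pos: [0.5814, -0.0223, 0.2505]
ee_rot: [-3.141, -0.0, -1.58]
force: [1.3, 0.1, -2.1]
width: 0.0358
```

```bash
python3 -c "
from h import *
delta([.5814,-.022,.21],-90.4)
for n,c in (('scene',(150,310,230,400)),('top',(130,220,220,450))):
  save(n,n+'2')
  p=cv2.imread(f'pics/{n}2.png');cv2.imwrite(f'pics/{n}2c.png',cv2.resize(p[c[0]:c[1],c[2]:c[3]],None,fx=3.4,fy=3.4,interpolation=cv2.INTER_CUBIC))
" ; python3 fit.py 2
```

```text
t 9.925 pos [ 0.5814 -0.0223  0.2505] rot [-1.7997e+02 -1.0000e-02 -9.0500e+01] F [ 1.29  0.12 -2.14] w 0.0358
turn units [-0.004 -0.001 -0.013] shift units now [-1.100e-02 -1.000e-03  1.621e+00] after turn [-0.011 -0.002  1.621]
scene
 bench z 0.0032
roof 6126 [0.5816 0.1739] [0.2325 0.112 ] 89.2 [0.5854 0.1875 0.073 ] [0.0707 0.075 ]
block 5755 [0.5848 0.3699] [0.1311 0.1203] 89.1 [0.585  0.3684 0.1424] [0.1374 0.146 ]
handle 88 [ 0.5785 -0.261 ] [0.0199 0.0244] 1.6 [ 0.5804 -0.2559  0.0755] [0.0611 0.0785]
bar 243 [ 0.5786 -0.224 ] [0.1087 0.0286] 89.6 [ 0.5835 -0.2214  0.0386] [0.0339 0.0408]
top
 bench z 0.0007
roof 1870 [0.5733 0.1166] [0.0915 0.1177] 1.4 [0.5658 0.1056 0.0713] [0.0679 0.0747]
block 2264 [0.5862 0.3822] [0.1227 0.1048] 1.0 [0.5709 0.3929 0.1411] [0.1355 0.1454]
handle 128 [ 0.5801 -0.2616] [0.0198 0.024 ] 0.0 [ 0.5797 -0.2605  0.0732] [0.0629 0.077 ]
bar 972 [ 0.5801 -0.19  ] [0.1756 0.0336] 88.9 [ 0.5805 -0.1786  0.036 ] [0.0326 0.0394]
```

View pics/scene2c.png

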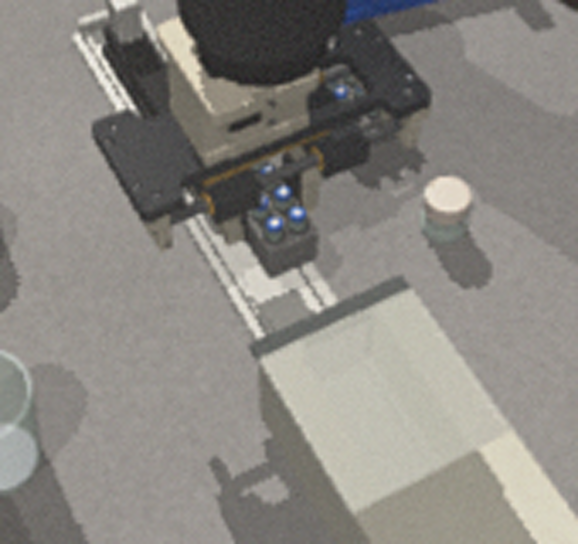

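View pics/top2c.png

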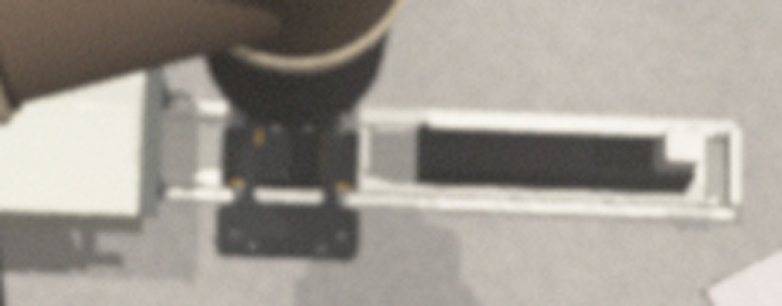

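Run:
```python
from h import *
for n in("top","scene"):
    p=cv2.imread(f"pics/{n}0.png",0)
    for z in (.012,):
        xs=np.arange(.54,.63,.0005);ys=np.arange(-.095,.03,.002)
        X,Y=np.meshgrid(xs,ys);rc=proj(n,np.c_[(X+.007*Y).ravel(),Y.ravel(),np.full(X.size,z)])
        im=cv2.remap(p,rc[:,1].reshape(X.shape).astype(np.float32),rc[:,0].reshape(X.shape).astype(np.float32),cv2.INTER_LINEAR)
        cv2.imwrite(f"pics/rail_{n}.png",cv2.resize(im,None,fx=4,fy=6,interpolation=cv2.INTER_NEAREST))
        print(n,[(round(x,4),int(v)) for x,v in zip(xs[::4],im.mean(0)[::4])])
```

```text
top [(np.float64(0.54), 139), (np.float64(0.542), 137), (np.float64(0.544), 135), (np.float64(0.546), 135), (np.float64(0.548), 144), (np.float64(0.55), 164), (np.float64(0.552), 180), (np.float64(0.554), 179), (np.float64(0.556), 170), (np.float64(0.558), 171), (np.float64(0.56), 183), (np.float64(0.562), 193), (np.float64(0.564), 196), (np.float64(0.566), 194), (np.float64(0.568), 190), (np.float64(0.57), 187), (np.float64(0.572), 186), (np.float64(0.574), 186), (np.float64(0.576), 186), (np.float64(0.578), 186), (np.float64(0.58), 186), (np.float64(0.582), 186), (np.float64(0.584), 186), (np.float64(0.586), 186), (np.float64(0.588), 185), (np.float64(0.59), 185), (np.float64(0.592), 185), (np.float64(0.594), 185), (np.float64(0.596), 183), (np.float64(0.598), 177), (np.float64(0.6), 167), (np.float64(0.602), 164), (np.float64(0.604), 174), (np.float64(0.606), 188), (np.float64(0.608), 195), (np.float64(0.61), 192), (np.float64(0.612), 180), (np.float64(0.614), 162), (np.float64(0.616), 148), (np.float64(0.618), 141), (np.float64(0.62), 140), (np.float64(0.622), 140), (np.float64(0
[... 531 characters left out ...]
64), (np.float64(0.576), 163), (np.float64(0.578), 162), (np.float64(0.58), 163), (np.float64(0.582), 163), (np.float64(0.584), 164), (np.float64(0.586), 164), (np.float64(0.588), 163), (np.float64(0.59), 163), (np.float64(0.592), 163), (np.float64(0.594), 164), (np.float64(0.596), 163), (np.float64(0.598), 164), (np.float64(0.6), 170), (np.float64(0.602), 169), (np.float64(0.604), 145), (np.float64(0.606), 148), (np.float64(0.608), 174), (np.float64(0.61), 183), (np.float64(0.612), 165), (np.float64(0.614), 130), (np.float64(0.616), 120), (np.float64(0.618), 125), (np.float64(0.62), 127), (np.float64(0.622), 127), (np.float64(0.624), 128), (np.float64(0.626), 128), (np.float64(0.628), 128)]
```

View pics/rail_top.png

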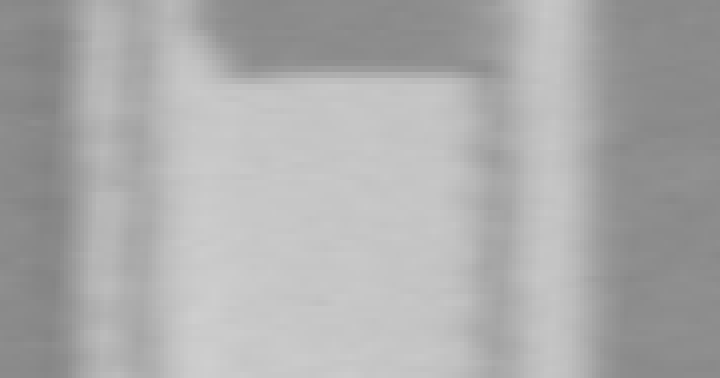

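View pics/rail_scene.png

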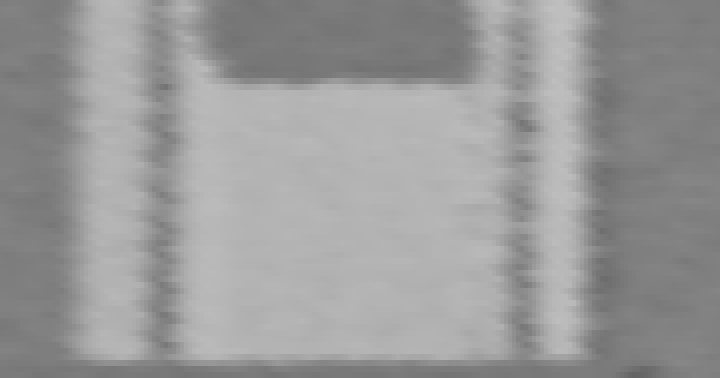

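Rails put the lane centre at x ≈ 0.581, and the hand is at 0.5814. I'll descend to just above the bed and read the force.

>>> {"method": "carry_out", "body": {"targets": [[[0,0,-0.01,0,0,0.6,-1],[0,0,0,0,0,0.6,-1],[0,0,0,0,0,0.4,-1],[0,0,0,0,0,0.3,-1],[0,0,0,0,0,0.2,-1],[0,0,0,0,0,0.1,-1],[0,0,0,0,0,0,-1]]]}}

```text
t: 10.9
eef_pos: [0.5811, -0.0223, 0.1949]
ee_rot: [-3.141, -0.0, -1.579]
force: [-0.2, 0.3, -2.5]
width: 0.0358
```

```bash
python3 -c "
from h import *
delta([.5814,-.022,.194],-90.4)"
```

```text
t 10.9 pos [ 0.5811 -0.0223  0.1949] rot [-179.99   -0.    -90.46] F [-0.2   0.33 -2.54] w 0.0358
turn units [-0.001 -0.    -0.007] shift units now [-0.013 -0.011  0.038] after turn [-0.013 -0.011  0.038]
```

No contact at 0.195, where resting on a rail would have shown at 0.200, so it is in the channel. I'll set it down and release.

>>> {"method": "carry_out", "body": {"targets": [[[0,0,0,0,0,0.04,-1],[0,0,0,0,0,0,-1],[0,0,0,0,0,0,0.4],[0,0,0,0,0,0,0.4],[0,0,0,0,0,0,0.4],[0,0,0,0,0,0,0.4],[0,0,0,0,0,-0.4,0.4],[0,0,0,0,0,-0.8,0.4],[0,0,0,0,0,-0.8,0.4],[0,0,0,0,0,-0.8,0.4],[0,0,0,0.9,0,-0.5,0.4],[0,0,0,0.9,0,-0.3,0.4],[0,0,0,0.9,0,0,0.4],[0,0,0,0.9,0,0,0.4],[0,0,0,0.9,0,0,0.4],[0,0,0,0.9,0,0,0.4],[0,0,0,0.9,0,0,0.4],[0,0,0,0,0,0,0.4],[0,0,0,0,0,0,0.4]]]}}

```text
t: 13.28
eef_pos: [0.5797, -0.1797, 0.2843]
ee_rot: [-3.141, 0.0, -1.579]
force: [0.3, 0.3, 0.1]
width: 0.0614
```

```bash
python3 - <<'E'
from h import *
delta([.5798,-.261,.219],-90.4)
for n,c in (('scene',(130,290,220,390)),('top',(130,220,220,450))):
  save(n,n+'3')
  p=cv2.imread(f'pics/{n}3.png');cv2.imwrite(f'pics/{n}3c.png',cv2.resize(p[c[0]:c[1],c[2]:c[3]],None,fx=3.4,fy=3.4,interpolation=cv2.INTER_CUBIC))
  d=np.load(f'pics/{n}3.npy');P=cloud(n,d).reshape(-1,3);P=P[d.ravel()>0]
  s=P[(abs(P[:,0]-.581)<.035)&(abs(P[:,1]+.022)<.06)&(P[:,2]>.018)&(P[:,2]<.06)]
  print(n,len(s),cv2.minAreaRect(np.ascontiguousarray(s[:,:2],np.float32)),s[:,2].max())
E
python3 fit.py 3
```

```text
t 13.275 pos [ 0.5797 -0.1797  0.2843] rot [-179.97    0.    -90.48] F [0.31 0.32 0.12] w 0.0614
turn units [-0.003  0.    -0.01 ] shift units now [ 3.253 -0.029  2.614] after turn [ 3.253 -0.026  2.614]
scene 567 ((0.5817037224769592, -0.02143137902021408), (0.08146148920059204, 0.03626345843076706), 89.44243621826172) 0.05490157448777744
top 92 ((0.582883894443512, -0.04812869429588318), (0.03506982699036598, 0.010889190249145031), 1.8701905012130737) 0.053684213225104305
scene
 bench z 0.0028
roof 6125 [0.5816 0.1738] [0.2334 0.112 ] 89.3 [0.5853 0.1872 0.073 ] [0.0707 0.0749]
block 5756 [0.5842 0.3706] [0.1202 0.1312] 0.1 [0.5851 0.3684 0.1423] [0.1375 0.146 ]
handle 26 [ 0.5752 -0.2547] [0.0137 0.0116] 5.6 [ 0.5741 -0.2515  0.0689] [0.0616 0.0774]
bar 710 [ 0.5803 -0.1295] [0.259 0.036] 89.3 [ 0.5806 -0.1429  0.0386] [0.0333 0.0408]
top
 bench z 0.639
roof 3500 [0.5847 0.2063] [0.1672 0.1109] 90.0 [0.5855 0.2193 0.0713] [0.0681 0.0746]
block 4031 [0.5855 0.3681] [0.1308 0.1222] 89.6 [0.5815 0.3638 0.1408] [0.1324 0.1452]
handle 130 [ 0.5802 -0.2621] [0.0198 0.0245] 1.0 [ 0.579  -0.2604  0.0732] [0.062  0.0768]
bar 575 [ 0.5813 -0.1598] [0.2358 0.0353] 89.1 [ 0.5847 -0.139   0.0362] [0.0323 0.0395]
```

View pics/scene3c.png

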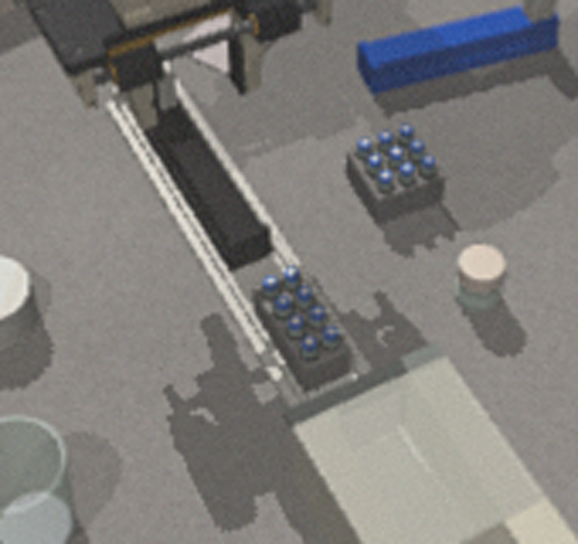

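View pics/top3c.png

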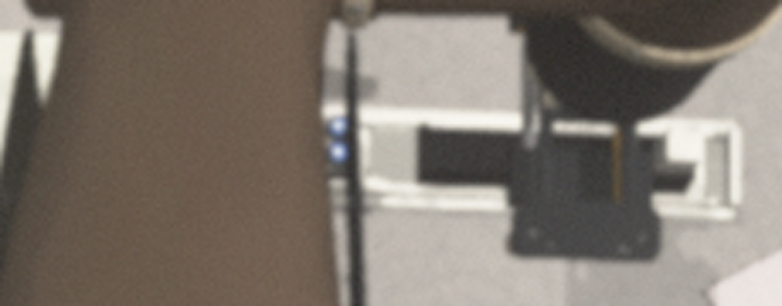

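The carrier stands straight in the channel at y ≈ −0.021 with the pusher undisturbed. Next is the handle.

>>> {"method": "carry_out", "body": {"targets": [[[0,0,0,0.8,0,0,0.4],[0,0,0,0.9,0,0,0.4],[0,0,0,0.9,-0.03,0,0.4],[0,0,0,0.66,0,0,0.4],[0,0,0,0,0,0.7,0.4],[0,0,0,0,0,0.7,0.4],[0,0,0,0,0,0.7,0.4],[0,0,0,0,0,0.5,0.4],[0,0,0,0,0,0,0.4],[0,0,0,0,0,0,0.4]]]}}

```text
t: 14.62
eef_pos: [0.5802, -0.2612, 0.2193]
ee_rot: [-3.141, -0.0, -1.578]
force: [0.1, 0.4, 0.3]
width: 0.0613
```

Run:
```python
from h import *
delta([.5798,-.261,.2193],-90.4)
```

```text
t 14.625 pos [ 0.5802 -0.2612  0.2193] rot [-1.7997e+02 -1.0000e-02 -9.0440e+01] F [0.14 0.37 0.34] w 0.0613
turn units [-0.004 -0.002 -0.004] shift units now [-0.009  0.017 -0.001] after turn [-0.009  0.017 -0.001]
```

>>> {"method": "carry_out", "body": {"targets": [[[0,0,0,0,0,0,-1],[0,0,0,0,0,0,-1],[0,0,0,0,0,0,-1],[0,0,0,0,0,0,-1],[0,0,0,0,0,0,-1],[0,0,0,0,0,0,-1]]], "squeeze": 40}}

```text
t: 15.38
eef_pos: [0.5798, -0.2613, 0.2189]
ee_rot: [3.142, -0.0, -1.579]
force: [-1.5, 0.4, 1.1]
width: 0.0194
```

Run:
```python
from h import *
delta([.5798,-.261,.2193],-90.4)
for n,c in (('scene',(130,290,220,390)),):
  save(n,n+'4')
  p=cv2.imread(f'pics/{n}4.png');cv2.imwrite(f'pics/{n}4c.png',cv2.resize(p[c[0]:c[1],c[2]:c[3]],None,fx=3.4,fy=3.4,interpolation=cv2.INTER_CUBIC))
```

```text
t 15.375 pos [ 0.5798 -0.2613  0.2189] rot [179.99  -0.   -90.46] F [-1.52  0.44  1.09] w 0.0194
turn units [ 0.001 -0.    -0.008] shift units now [-0.013  0.001 -0.014] after turn [-0.013  0.001 -0.014]
```

View pics/scene4c.png

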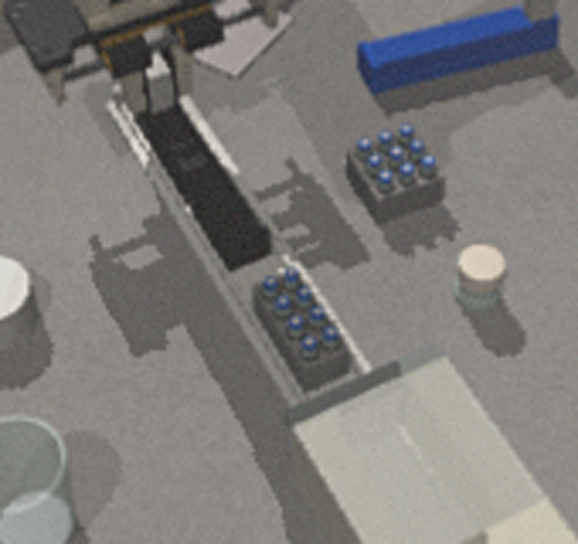

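>>> {"method": "carry_out", "body": {"targets": [[[0,0,0,-0.15,0,0,-1],[0,0,0,-0.3,0,0,-1],[0,0,0,-0.3,0,0,-1],[0,0,0,-0.3,0,0,-1],[0,0,0,-0.15,0,0,-1],[0,0,0,-0.08,0,0,-1],[0,0,0,-0.08,0,0,-1],[0,0,0,-0.08,0,0,-1],[0,0,0,-0.08,0,0,-1],[0,0,0,-0.08,0,0,-1],[0,0,0,-0.08,0,0,-1],[0,0,0,-0.08,0,0,-1],[0,0,0,-0.08,0,0,-1],[0,0,0,-0.08,0,0,-1],[0,0,0,-0.08,0,0,-1]]]}}

```text
t: 17.3
eef_pos: [0.5803, -0.2112, 0.219]
ee_rot: [-3.142, -0.0, -1.579]
force: [-0.5, -2.3, 1.8]
width: 0.0201
```

Run:
```python
from h import *
delta([.5798,-.19,.2193],-90.4)
for n,c in (('scene',(130,290,220,390)),):
  save(n,n+'5')
  p=cv2.imread(f'pics/{n}5.png');cv2.imwrite(f'pics/{n}5c.png',cv2.resize(p[c[0]:c[1],c[2]:c[3]],None,fx=3.4,fy=3.4,interpolation=cv2.INTER_CUBIC))
```

```text
t 17.3 pos [ 0.5803 -0.2112  0.219 ] rot [-179.99   -0.    -90.46] F [-0.48 -2.35  1.82] w 0.0201
turn units [-0.001 -0.    -0.007] shift units now [-0.848  0.026 -0.014] after turn [-0.848  0.025 -0.014]
```

View pics/scene5c.png

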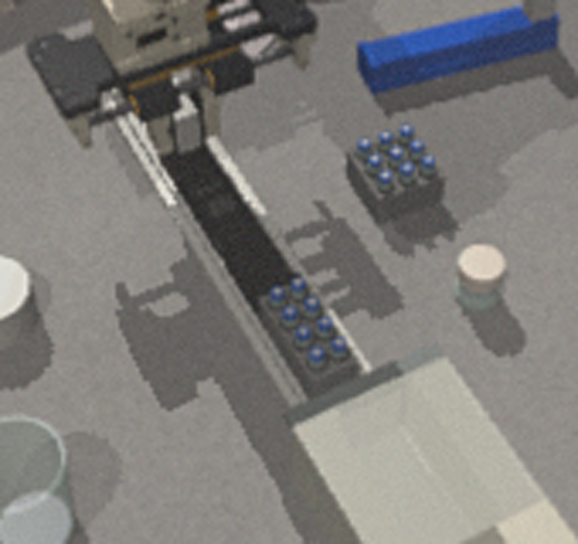

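>>> {"method": "carry_out", "body": {"targets": [[[0,0,0,-0.08,0,0,-1],[0,0,0,-0.12,0,0,-1],[0,0,0,-0.12,0,0,-1],[0,0,0,-0.12,0,0,-1],[0,0,0,-0.12,0,0,-1],[0,0,0,-0.12,0,0,-1],[0,0,0,-0.12,0,0,-1],[0,0,0,-0.12,0,0,-1],[0,0,0,-0.12,0,0,-1],[0,0,0,-0.12,0,0,-1],[0,0,0,-0.12,0,0,-1],[0,0,0,-0.12,0,0,-1],[0,0,0,-0.12,0,0,-1]]]}}

```text
t: 18.98
eef_pos: [0.5806, -0.1731, 0.2189]
ee_rot: [-3.142, -0.0, -1.579]
force: [0.9, -1.8, 3.3]
width: 0.0203
```

Run:
```python
from h import *
delta([.5805,-.05,.2193],-90.4)
for n,c in (('scene',(150,310,220,390)),):
  save(n,n+'6')
  p=cv2.imread(f'pics/{n}6.png');cv2.imwrite(f'pics/{n}6c.png',cv2.resize(p[c[0]:c[1],c[2]:c[3]],None,fx=3.4,fy=3.4,interpolation=cv2.INTER_CUBIC))
```

```text
t 18.975 pos [ 0.5806 -0.1731  0.2189] rot [-180.     -0.    -90.46] F [ 0.85 -1.75  3.34] w 0.0203
turn units [-0.    -0.    -0.008] shift units now [-4.926  0.043 -0.014] after turn [-4.926  0.038 -0.014]
```

View pics/scene6c.png

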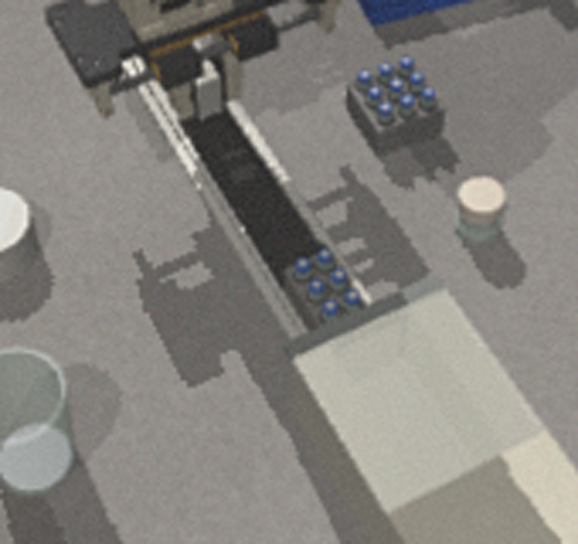

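Carrier entering the flap (front vials are under the roof edge), forces are small.

>>> {"method": "carry_out", "body": {"targets": [[[0,0,0,-0.12,0,-0.01,-1],[0,0,0,-0.16,0,0,-1],[0,0,0,-0.16,0,0,-1],[0,0,0,-0.16,0,0,-1],[0,0,0,-0.16,0,0,-1],[0,0,0,-0.16,0,0,-1],[0,0,0,-0.16,0,0,-1],[0,0,0,-0.16,0,0,-1],[0,0,0,-0.16,0,0,-1],[0,0,0,-0.16,0,0,-1],[0,0,0,-0.16,0,0,-1],[0,0,0,-0.16,0,0,-1]]]}}

```text
t: 20.52
eef_pos: [0.5808, -0.126, 0.219]
ee_rot: [3.141, 0.0, -1.579]
force: [-0.0, -3.5, -1.7]
width: 0.02
```

Run:
```python
from h import *
delta([.581,-.05,.2193],-90.4)
for n,c in (('scene',(150,310,220,390)),):
  save(n,n+'7')
  p=cv2.imread(f'pics/{n}7.png');cv2.imwrite(f'pics/{n}7c.png',cv2.resize(p[c[0]:c[1],c[2]:c[3]],None,fx=3.4,fy=3.4,interpolation=cv2.INTER_CUBIC))
```

```text
t 20.525 pos [ 0.5808 -0.126   0.219 ] rot [179.98   0.   -90.46] F [-0.   -3.45 -1.66] w 0.02
turn units [ 0.002  0.001 -0.008] shift units now [-3.039  0.018 -0.011] after turn [-3.039  0.015 -0.011]
```

View pics/scene7c.png

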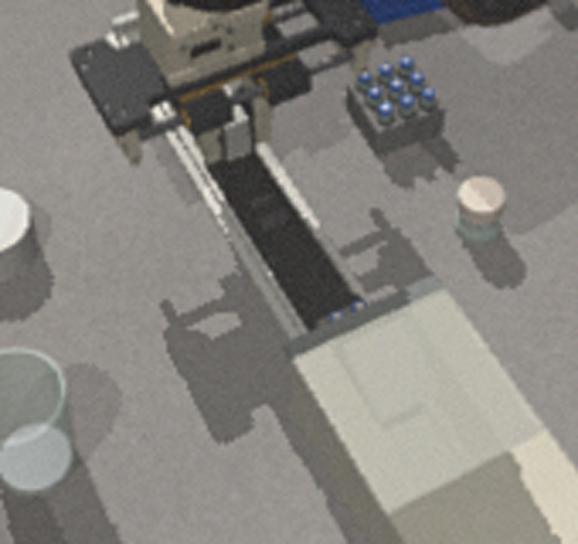

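>>> {"method": "carry_out", "body": {"targets": [[[0,0,0,-0.12,0,0.004,-1],[0,0,0,-0.2,0,0,-1],[0,0,0,-0.2,0,0,-1],[0,0,0,-0.2,0,0,-1],[0,0,0,-0.2,0,0,-1],[0,0,0,-0.2,0,0,-1],[0,0,0,-0.2,0,0,-1],[0,0,0,-0.2,0,0,-1],[0,0,0,-0.2,0,0,-1],[0,0,0,-0.2,0,0,-1],[0,0,0,-0.2,0,0,-1],[0,0,0,-0.2,0,0,-1],[0,0,0,-0.12,0,0,-1],[0,0,0,-0.08,0,0,-1],[0,0,0,-0.04,0,0,-1]]]}}

```text
t: 22.45
eef_pos: [0.5814, -0.0622, 0.219]
ee_rot: [3.142, -0.0, -1.579]
force: [-1.5, -2.4, -1.3]
width: 0.0199
```

Run:
```python
from h import *
delta([.581,-.05,.2193],-90.4)
for n,c in (('scene',(150,310,220,390)),):
  save(n,n+'8')
  p=cv2.imread(f'pics/{n}8.png');cv2.imwrite(f'pics/{n}8c.png',cv2.resize(p[c[0]:c[1],c[2]:c[3]],None,fx=3.4,fy=3.4,interpolation=cv2.INTER_CUBIC))
```

```text
t 22.45 pos [ 0.5814 -0.0622  0.219 ] rot [180.    -0.   -90.46] F [-1.45 -2.43 -1.29] w 0.0199
turn units [ 0.    -0.    -0.007] shift units now [-0.489  0.021 -0.01 ] after turn [-0.489  0.021 -0.01 ]
```

View pics/scene8c.png

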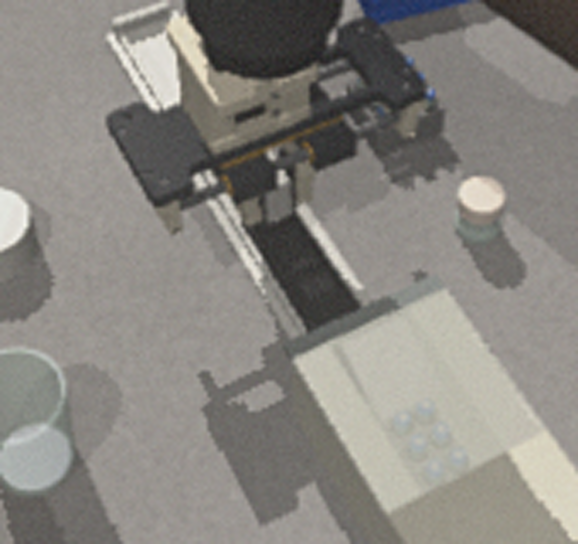

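The carrier is visible through the clear roof, well inside. Now slow 2 mm steps, watching the force.

>>> {"method": "carry_out", "body": {"targets": [[[0,0,0,-0.08,0,0,-1],[0,0,0,-0.08,0,0,-1],[0,0,0,-0.08,0,0,-1],[0,0,0,-0.08,0,0,-1],[0,0,0,-0.08,0,0,-1],[0,0,0,-0.08,0,0,-1],[0,0,0,-0.08,0,0,-1],[0,0,0,-0.08,0,0,-1]]]}}

```text
t: 23.5
eef_pos: [0.5816, -0.0462, 0.2191]
ee_rot: [3.142, -0.0, -1.579]
force: [0.5, -2.7, -0.4]
width: 0.0196
```

>>> {"method": "carry_out", "body": {"targets": [[[0,0,0,-0.08,0,0,-1],[0,0,0,-0.08,0,0,-1]]]}}

```text
t: 23.75
eef_pos: [0.5816, -0.0422, 0.2191]
ee_rot: [3.142, -0.0, -1.579]
force: [0.2, -3.0, -1.3]
width: 0.0197
```

>>> {"method": "carry_out", "body": {"targets": [[[0,0,0,-0.08,0,0,-1],[0,0,0,-0.08,0,0,-1]]]}}

```text
t: 24.0
eef_pos: [0.5816, -0.0382, 0.219]
ee_rot: [-3.142, 0.0, -1.579]
force: [-0.5, -2.1, -1.1]
width: 0.0194
```

>>> {"method": "carry_out", "body": {"targets": [[[0,0,0,-0.08,0,0,-1],[0,0,0,-0.08,0,0,-1]]]}}

```text
t: 24.25
eef_pos: [0.5817, -0.0342, 0.219]
ee_rot: [3.142, -0.0, -1.579]
force: [-0.1, -1.8, -2.1]
width: 0.0199
```

>>> {"method": "carry_out", "body": {"targets": [[[0,0,0,-0.08,0,0,-1],[0,0,0,-0.08,0,0,-1]]]}}

```text
t: 24.5
eef_pos: [0.5817, -0.0302, 0.2191]
ee_rot: [3.142, -0.0, -1.579]
force: [-0.0, -1.8, -1.6]
width: 0.0201
```

>>> {"method": "carry_out", "body": {"targets": [[[0,0,0,-0.08,0,0,-1],[0,0,0,-0.08,0,0,-1]]]}}

```text
t: 24.75
eef_pos: [0.5817, -0.0262, 0.2191]
ee_rot: [3.142, 0.0, -1.579]
force: [-0.9, -1.9, -1.0]
width: 0.0199
```

>>> {"method": "carry_out", "body": {"targets": [[[0,0,0,-0.08,0,0,-1],[0,0,0,-0.08,0,0,-1]]]}}

```text
t: 25.0
eef_pos: [0.5818, -0.0222, 0.2191]
ee_rot: [-3.142, 0.0, -1.579]
force: [-0.6, -1.3, -0.6]
width: 0.0196
```

>>> {"method": "carry_out", "body": {"targets": [[[0,0,0,-0.08,0,0,-1],[0,0,0,-0.08,0,0,-1]]]}}

```text
t: 25.25
eef_pos: [0.5817, -0.0186, 0.2191]
ee_rot: [3.141, -0.001, -1.579]
force: [-0.3, -7.5, 0.2]
width: 0.0198
```

>>> {"method": "carry_out", "body": {"targets": [[[0,0,0,-0.08,0,0,-1],[0,0,0,-0.08,0,0,-1]]]}}

```text
t: 25.5
eef_pos: [0.5816, -0.0152, 0.2192]
ee_rot: [3.141, -0.001, -1.579]
force: [0.4, -9.1, 1.2]
width: 0.0197
```

Stop found near tool y ≈ −0.020. I'll go on in 1 mm steps.

>>> {"method": "carry_out", "body": {"targets": [[[0,0,0,-0.04,0,0,-1],[0,0,0,-0.04,0,0,-1],[0,0,0,0,0,0,-1]]]}}

```text
t: 25.88
eef_pos: [0.5815, -0.0135, 0.2192]
ee_rot: [3.14, -0.002, -1.579]
force: [-0.3, -10.3, 0.1]
width: 0.0198
```

Run:
```python
from h import *
f=[]
for i in range(4):
  arm.grab_frame('scene');s=arm.get_state();f.append(s['force'][1]);
print(np.round(f,2),s['eef_pos'])
```

```text
[-10.67 -10.91 -10.96 -10.23] [ 0.58152976 -0.01352403  0.21918937]
```

>>> {"method": "carry_out", "body": {"targets": [[[0,0,0,-0.04,0,0,-1],[0,0,0,-0.02,0,0,-1],[0,0,0,0,0,0,-1],[0,0,0,0,0,0,-1],[0,0,0,0,0,0,-1],[0,0,0,0,0,0,-1],[0,0,0,0,0,0,-1],[0,0,0,0,0,0,-1],[0,0,0,0,0,0,-1],[0,0,0,0,0,0,-1]]]}}

```text
t: 27.32
eef_pos: [0.5815, -0.0123, 0.2193]
ee_rot: [3.14, -0.002, -1.579]
force: [-0.2, -11.9, 0.9]
width: 0.0198
```

Run:
```python
from h import *
f=[]
for i in range(4):
  save('scene','s9');s=arm.get_state();f.append(s['force'][1]);
print(np.round(f,2),s['eef_pos'])
p=cv2.imread('pics/s9.png');cv2.imwrite('pics/s9c.png',cv2.resize(p[150:310,220:390],None,fx=3.4,fy=3.4,interpolation=cv2.INTER_CUBIC))
```

```text
[-13.36 -12.28 -12.33 -12.93] [ 0.58152569 -0.0122784   0.21922617]
```

View pics/s9c.png

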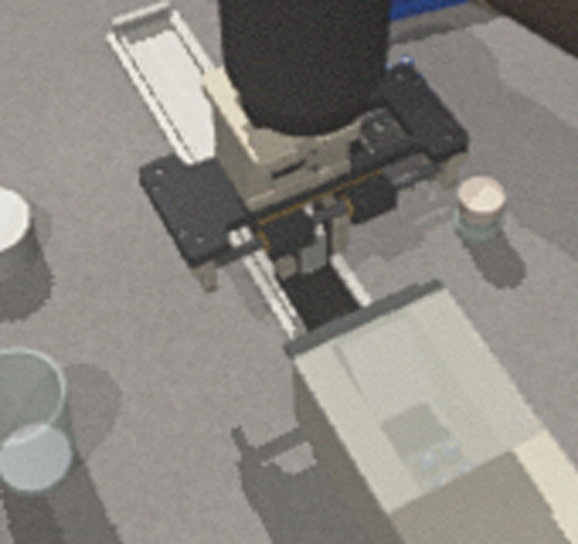

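Held at about 12.5 N at the hand, roughly 10 to 11 N on the carrier after friction. Drawing back, slowly at first so the stop doesn't fling the carrier.

>>> {"method": "carry_out", "body": {"targets": [[[0,0,0,0.06,0,0,-1],[0,0,0,0.06,0,0,-1],[0,0,0,0.06,0,0,-1],[0,0,0,0.06,0,0,-1],[0,0,0,0.06,0,0,-1],[0,0,0,0.06,0,0,-1],[0,0,0,0.06,0,0,-1],[0,0,0,0.06,0,0,-1],[0,0,0,0.06,0,0,-1],[0,0,0,0.06,0,0,-1],[0,0,0,0.12,0,0,-1],[0,0,0,0.2,0,0,-1],[0,0,0,0.2,0,0,-1],[0,0,0,0.2,0,0,-1],[0,0,0,0.2,0,0,-1],[0,0,0,0.2,0,0,-1],[0,0,0,0.2,0,0,-1],[0,0,0,0.2,0,0,-1],[0,0,0,0.2,0,0,-1],[0,0,0,0.2,0,0,-1]]]}}

```text
t: 30.02
eef_pos: [0.5813, -0.0742, 0.2191]
ee_rot: [3.142, -0.0, -1.579]
force: [-0.5, -0.4, -2.1]
width: 0.0201
```

>>> {"method": "carry_out", "body": {"targets": [[[0,0,0,0.2,0,0,-1],[0,0,0,0.2,0,0,-1],[0,0,0,0.2,0,0,-1],[0,0,0,0.2,0,0,-1],[0,0,0,0.2,0,0,-1],[0,0,0,0.2,0,0,-1],[0,0,0,0.2,0,0,-1],[0,0,0,0.2,0,0,-1],[0,0,0,0.2,0,0,-1],[0,0,0,0.2,0,0,-1],[0,0,0,0.3,0,0,-1],[0,0,0,0.3,0,0,-1],[0,0,0,0.3,0,0,-1],[0,0,0,0.3,0,0,-1],[0,0,0,0.3,0,0,-1],[0,0,0,0.3,0,0,-1],[0,0,0,0.3,0,0,-1],[0,0,0,0.3,0,0,-1],[0,0,0,0.3,0,0,-1],[0,0,0,0.3,0,0,-1]]]}}

```text
t: 32.52
eef_pos: [0.5803, -0.1993, 0.219]
ee_rot: [3.142, 0.0, -1.579]
force: [-0.3, -0.3, -1.1]
width: 0.0201
```

Run:
```python
from h import *
delta([.58,-.23,.2193],-90.4)
save('scene','s10')
p=cv2.imread('pics/s10.png');cv2.imwrite('pics/s10c.png',cv2.resize(p[150:310,220:390],None,fx=3.4,fy=3.4,interpolation=cv2.INTER_CUBIC))
```

```text
t 32.525 pos [ 0.5803 -0.1993  0.219 ] rot [180.     0.   -90.46] F [-0.25 -0.32 -1.12] w 0.0201
turn units [ 0.     0.    -0.007] shift units now [ 1.228  0.004 -0.01 ] after turn [ 1.228  0.005 -0.01 ]
```

View pics/s10c.png

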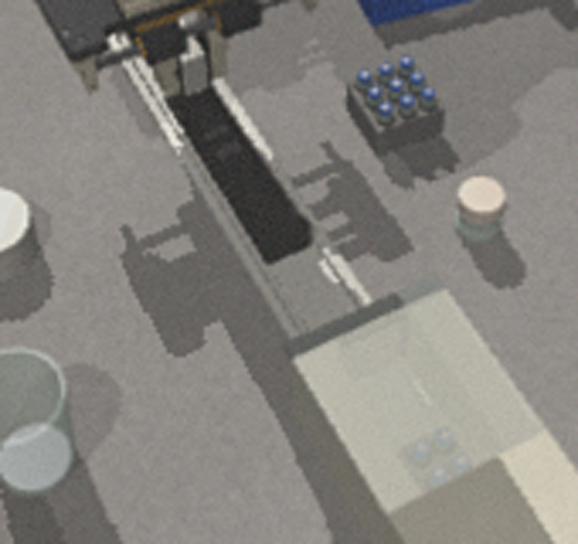

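The flap is shut, the carrier sits inside under the clear roof, and the pusher is in the open lane. I'll move back a little more, release and lift.

>>> {"method": "carry_out", "body": {"targets": [[[0,0,0,0.3,0,0,-1],[0,0,0,0.3,0,0,-1],[0,0,0,0.3,0,0,-1],[0,0,0,0.1,0,0,-1],[0,0,0,0,0,0.01,-1],[0,0,0,0,0,0,-1],[0,0,0,0,0,0,0.3],[0,0,0,0,0,0,0.3],[0,0,0,0,0,0,0.3],[0,0,0,0,0,0,0.3],[0,0,0,0,0,-0.4,0.3],[0,0,0,0,0,-0.8,0.3],[0,0,0,0,0,-0.8,0.3],[0,0,0,0,0,-0.8,0.3],[0,0,0,0,0,-0.8,0.3],[0,0,0,0,0,-0.4,0.3],[0,0,0,0,0,0,0.3]]]}}

```text
t: 34.7
eef_pos: [0.5803, -0.2238, 0.3197]
ee_rot: [-3.14, -0.0, -1.579]
force: [-0.6, 1.0, -0.2]
width: 0.0567
```

```bash
python3 - <<'E'
from h import *
delta([.58,-.23,.3],-90.4)
for n in('scene','top'): save(n,n+'11')
p=cv2.imread('pics/scene11.png');cv2.imwrite('pics/s11c.png',cv2.resize(p[120:330,220:480],None,fx=2.5,fy=2.5,interpolation=cv2.INTER_CUBIC))
E
python3 fit.py 11
```

```text
t 34.7 pos [ 0.5803 -0.2238  0.3197] rot [-1.799e+02 -1.000e-02 -9.046e+01] F [-0.56  1.   -0.18] w 0.0567
turn units [-0.012 -0.001 -0.008] shift units now [0.247 0.01  0.788] after turn [0.247 0.009 0.788]
scene
 bench z 0.0026
roof 6128 [0.5817 0.1738] [0.2332 0.1119] 89.2 [0.5854 0.1876 0.073 ] [0.0707 0.0749]
block 5758 [0.5846 0.3702] [0.1312 0.1196] 89.7 [0.5851 0.3684 0.1423] [0.1373 0.146 ]
handle 97 [ 0.5807 -0.2237] [0.0198 0.0256] 1.1 [ 0.5821 -0.2191  0.075 ] [0.0621 0.0779]
bar 616 [ 0.5788 -0.1507] [0.1755 0.0348] 89.0 [ 0.5821 -0.134   0.0383] [0.0332 0.0405]
top
 bench z 0.674
roof 4974 [0.5843 0.1761] [0.2278 0.1107] 89.8 [0.5841 0.1895 0.0713] [0.0679 0.0746]
block 4038 [0.5853 0.3679] [0.1303 0.1225] 89.5 [0.5817 0.3637 0.1408] [0.1318 0.1452]
handle 9 [ 0.5907 -0.2207] [0.0167 0.0035] 88.3 [ 0.5902 -0.2141  0.0741] [0.0649 0.0766]
bar 469 [ 0.583  -0.1686] [0.0289 0.0938] 0.5 [ 0.5825 -0.1754  0.036 ] [0.0326 0.0393]
```

View pics/s11c.png

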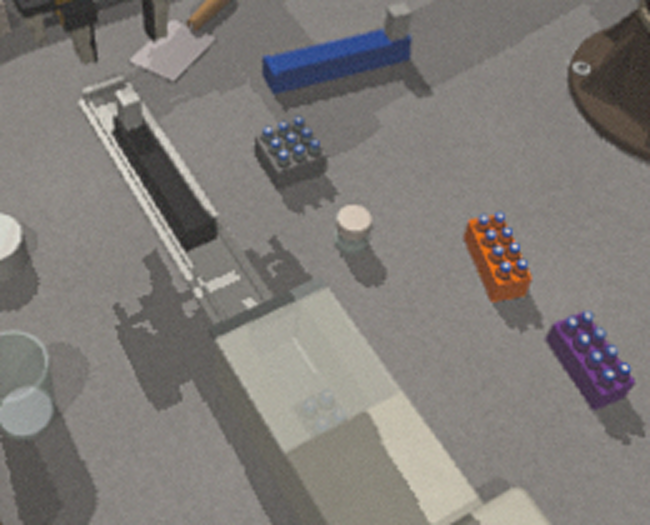

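View pics/top11.png

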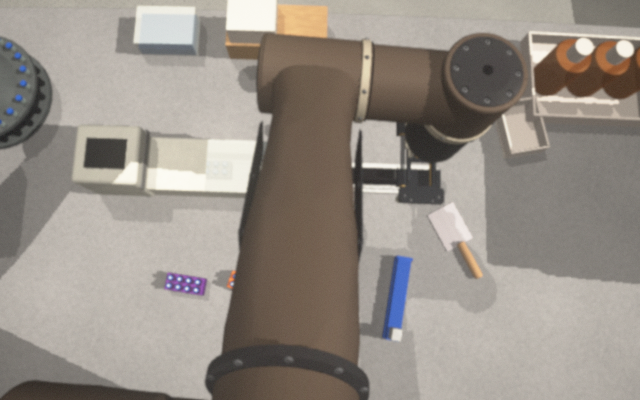

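```bash
python3 -c "
from h import *
print(arm.job_done(), arm.get_state()['t'])"
```

```text
the job is handed in; nothing more can be done
the job is handed in; nothing more can be done
```

I finished the job and handed it in at about 35 s of the 72 s limit. The verdict isn't reported, so this rests on my own checks.

I set the grey carrier down in the lane channel between the pusher and the flap and let go. Then I gripped the pusher's handle and slid the carrier through the flap onto the hidden stop.

- **Press on the stop:** I held about 12–13 N at the hand for more than a second. That is roughly 10–11 N on the carrier, after taking off the 1.5–3 N of sliding friction I felt on the way in. The force on the carrier was not measured directly. The highest reading I took at the hand was 13.4 N, but I only read it at the end of each move.
- **Final position:** I drew the pusher back and let go of it. Its nose is about 120 mm before the flap, and the gripper is lifted clear.
- **Last pictures:** The carrier shows through the clear roof, well beyond the flap's sweep, and nothing is left in the flap's way. The flap's lower edge is only partly visible, so I infer that it is shut rather than having measured it.
- **Other things on the bench:** In the last pictures the square rack, jar, beaker, spatula and all the look-alikes appear where they were. The tin is only partly in view and looks unmoved.

No checks failed. The two cameras differed by 1–2 mm on the lane centre, so I used the average, and the carrier went into the channel without touching the rails.

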